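Dry the pot grip: hang it on the rail, then hold the warm-air slide open

TASK

The washed red pot grip has to dry: hang it astride the drying rail over the warm-air unit's vent and let go of it, then pull the unit's spring-return air slide out by its black handle until the red pointer is level with the green mark, and keep it there so that the air goes on blowing. Finish while still gripping the handle with the slide at the mark, as it springs shut when released. Leave the mate cup, the bombilla pot and the canister standing where they are.

Things in the scene. Friction and masses are not known exactly. Their poses are not given: they have to be found in the camera images.
- pot_grip: Stiff red arched pot grip (saddle) standing open side down, 85 to 170 g. Origin: centre of its underside; z up, y along the tunnel, x across. 53 mm (x) x 80 mm (y), walls 5 mm; legs upright to 60 mm, 43 mm apart inside; then a 45-degree gable roof, outer ridge at 88 mm. On the ridge a fin to pinch: 12 mm thick (x), 46 mm long (y), its top at 118 mm. Same after half a turn about z.
- grip_seat (a point): Point inside the pot grip, 70.6 mm above its origin on its z axis, with the pot grip's axes: the centre line of the rail lies here (along y) when the pot grip hangs with its roof on the rail.
- dryer: Fixed white warm-air unit. Origin: centre of its housing's underside. Housing 200 (x) x 260 (y) x 60 (z) mm, vent slots and three rocker switches on top, front along its own -x; a drying rail stands over it (rail_mid). In front of it a grey guide block 35 mm high, x -100 to -215 mm, y -30 to 75 mm, on which the slide runs.
- rail_mid (a point): Middle of the steel drying rail, with the dryer's axes: round bar 14 mm in diameter along the dryer's y axis, 175 mm above the ledge, 216 mm free between its two end posts (14 mm thick), 115 mm clear down to the housing's top.
- air_handle: Upright black handle on the air slide, moving with it; axes as the dryer's. Origin: centre of its foot, 46 mm above the ledge, 135 mm in front (-x) of the dryer's origin when shut. 16 (x) x 24 (y) x 64 mm tall, top 110 mm above the ledge. At its foot a red pointer bar, 4 mm in x and z, reaches out to y = +46 mm.
- pointer_tip (a point): Tip of the red pointer, at y 46 mm, z 2 mm from the handle's origin, with the dryer's axes; level with the mark when both have the same x along the dryer's x axis. The slide moves along the dryer's -x, 0 (shut) to 70 mm (stop). A spring draws it shut: 2.4 N when shut, 80 N/m more as it comes out (6 N at 45 mm); let go, it returns.
- green_mark: Green mark fixed on the guide block beside the slide, at the dryer's y = +60 mm: 4 mm (x) x 22 mm (y) x 10 mm tall, axes as the dryer's. Origin: centre of its underside, 35 mm above the ledge. It lies 25 to 50 mm further out (-x) than the pointer at rest, differently each time.
- mate_cup: Glass mate cup in a steel sleeve, 84 mm across, 100 mm tall, loose; origin at the centre of its underside. Leave alone.
- bombilla_pot: Blue ceramic pot, 84 mm across, 110 mm tall, with two steel bombillas leaning out of it up to 195 mm high and 45 mm off its axis, loose; origin at the centre of its underside. Leave alone.
- canister: Yellow plastic canister with a flip top, 90 mm across, 157 mm tall, loose; origin at the centre of its underside. Leave alone.
Things that resemble listed ones, but are neither listed nor needed, are in the scene too. Of the things that look like the pot_grip, the smallest one is meant.

How it is judged:
On the way, in this order (a step that is already met when the one before it is completed fails the run):
1. the pot grip hangs astride the rail, let go and at rest (x of grip_seat in the frame of rail_mid between -0.012 and 0.012 m and y of grip_seat in the frame of rail_mid between -0.085 and 0.085 m and z of grip_seat in the frame of rail_mid between -0.01 and 0.01 m and angle between pot_grip's own z axis and vertical below 0.35 rad and angle between the y axis of pot_grip and the y axis of dryer, either way round below 0.3 rad and contact force between pot_grip and dryer above 0.3 N and contact force between pot_grip and the fingers below 0.05 N and contact force between pot_grip and the arm below 0.05 N and linear speed of pot_grip below 0.06 m/s), for 0.3 s.
2. the gripper holds the air slide's handle with the pointer level with the mark (x of pointer_tip in the frame of green_mark between -0.005 and 0.005 m and contact force between the fingers and air_handle above 1 N and linear speed of air_handle below 0.015 m/s), for 0.5 s.
At the end, for the whole second after the job is handed in: Pointer still and within 5 mm of the mark, fingers on the handle (over 1 N); pot grip hangs untouched on the rail: seat within 12 mm across, 10 mm in height, 85 mm along, tilt under 0.35 rad, turned under 0.3 rad, at rest on the rail (all of step 1 and all of step 2); the arm keeps its last pose, push and grip.
It fails at once if the mate cup is pushed away (over 25 mm) or tipped (over 0.4 rad) (distance of mate_cup from where it was at the start of the episode above 0.025 m or angle between mate_cup's own z axis and vertical above 0.4 rad).
It fails at once if the pot of bombillas is pushed away (over 25 mm) or tipped (over 0.4 rad) (distance of bombilla_pot from where it was at the start of the episode above 0.025 m or angle between bombilla_pot's own z axis and vertical above 0.4 rad).
It fails at once if the canister is pushed away (over 25 mm) or tipped (over 0.4 rad) (distance of canister from where it was at the start of the episode above 0.025 m or angle between canister's own z axis and vertical above 0.4 rad).
It also fails if it takes over 59 s, if anything falls off the work surface, if the arm or the gripper's body presses on something with over 40 N, if the wrist force passes 120 N, or if a joint passes its speed limit or range.

ROBOT

A 7-joint arm with a two-finger parallel gripper is mounted at the origin on the work surface. World frame = base frame: x ahead of the robot, y to its left, z up, the work surface at z = 0. Lengths are in m, angles in rad, forces in N, time in s.
With the tool pointing down it reaches from about 0.4 to 0.9 m from the base axis. Payload 5.5 kg.
Tool frame: the origin (TCP) lies at the very end of the fingers, on their centre line; the grasp point (between the pads) lies 19 mm behind it; z points along the fingers, y is the line along which they close (so a half turn about z gives the same grasp; the last joint's range is limited). The gripper opens to 92 mm and grips with 3 to 60 N. Pads are 19 mm wide; open, the fingers measure 130 mm over their backs; the gripper's body (75 mm by 190 mm) begins 47 mm behind the grasp point.
Start: joints at [1.521, 0.501, -0.427, 1.55, 0.221, 1.138, -0.21], TCP at [0.2, -0.618, 0.227] pointing down, gripper open.
Joint ranges: [-2.88, 2.88], [-0.31, 2.03], [-1.54, 1.56], [0.2, 2.42], [-1.41, 4.55], [0.19, 2.02], [-2.57, 2.57]. Speed limits (rad/s): [2.57, 2.57, 3.14, 3.14, 3.14, 3.14, 3.14].

INTERFACE

Orientations are given as a unit quaternion [x, y, z, w].
In Python, from bench import r gives the robot as it stands. The module is installed in compiled form; this text tells all that it offers.
- The arm moves only by the tool jog_arm, never from a script. Its argument "steps" is a list of rows, each an object of numbers: "ax", "ay", "az": the turn, a rotation vector about the world's x, y, z in degrees; "tx", "ty", "tz": the shift along the world's x, y, z in mm; "gripper": the finger opening in mm, from 0 to 91.8. In form: [{"ax": .., "ay": .., "az": .., "tx": .., "ty": .., "tz": .., "gripper": ..}, ...]. A call has exactly 5 rows; each row shifts and turns the commanded pose from where the row before left it; what a row does not reach is not made up. A row lasts 1/8 s, in which the tool goes at most 62.5 mm and 10.7 degrees, less where a joint would pass 70% of its speed; a pose out of reach is approached as far as the arm can. A call is refused whole if a number of a shift passes 62.5 or a number of a turn 10.7, either way. A call with a gripper value outside its range is refused whole. The fingers move at their own pace and stop on an object; the grip force is fixed at half the most. Time passes only in rows, so rows that do not move let the fingers close, or fill a call up. It gives the time, the measured TCP pose, the force, the opening and the grip force at its end, in the units of the state.
- r.sense(): the state, without advancing time (a new reading comes with each control period).
- r.grab_frame(name): name is "side" or "top" or "wrist"; returns a dict with "frame" (384x512x3 uint8, red, green, blue), "vfov" (degrees; the focal length in pixels is half the picture's height over the tangent of half this angle, whatever the lens; pixels are square), "cx", "cy" (the principal point, pixels), "rvec" (rotation vector, rad) and "tvec" (3), from world to camera coordinates, as OpenCV has them; the wrist camera has in their place "mount" (4x4, takes a point from camera to tool coordinates, whose origin is the TCP and whose axes are the flange's). Camera axes: x right, y down, z forward; pixel columns grow to the right and rows downward; lengths in m; the calibration is good to about 2 mm. A picture is of the moment at which its call begins: read the wrist's pose just before it. There is no depth.
- r.sign_off(): hands the job in; it is judged then, once.
Trained networks look in the newest picture that a camera, given by its name, has taken for a name from the list of things; names that differ only in an ending like _2 or _b are one class to them, and where a whole thing is asked for, a point or a joint stands for the part that bears it (a point fixed in the world has none). Each returns a list of dicts, best first, with "p" (0 to 1); they miss things now and then, are a little off and sometimes report something else, mostly with a low value. They report only what shows in the picture. A call takes as long as a camera call. They do not tell look-alikes from the thing itself.
- r.spot_in(target, camera): "centre" ([column, row] in pixels, amid what is visible of it).
- r.cut_out(target, camera): "pixels" (384x512 bool, what is visible of it) and "centre" ([column, row] in pixels, amid what is visible of it).
The state is a dict: "t": time; "q": joint angles; "qd": joint speeds; "tau": joint torques, N m; "ee_pos": TCP position; "tcp_rot": TCP orientation; "ft_force": force on the tool from outside, world axes, zero at the start; "ft_torque": the same for the moment, N m; "finger_gap": finger opening in m; "gripper_force": force on a finger pad.
Only numpy, scipy, OpenCV 4.12 (cv2) and the standard library are available. Lean on these libraries where they do the work, as an engineer would, in place of code of your own. Each camera call takes 0.05 s, during which the arm holds its last target. There are 200 camera calls.

## Working session

There is one attempt and no reset: what is moved stays moved. The work goes in short steps, Python scripts to look and compute and a tool call to move; the robot and the scene stay as the last step left them, time stands still between calls to the robot, and variables do not carry over. Pictures are saved under pics/ and viewed, at most 10 in all, crops included, and the job is handed in when it is done.

Besides the shell and the picture viewer there is one more tool, called after ">>>" as a command line: name --argument value ..., lists and objects as JSON in quotes. jog_arm: Moves the arm, as the interface text tells. Its arguments: {"type":"object","properties":{"steps":{"type":"array","items":{"type":"object","properties":{"ax":{"type":"number"},"ay":{"type":"number"},"az":{"type":"number"},"tx":{"type":"number"},"ty":{"type":"number"},"tz":{"type":"number"},"gripper":{"type":"number"}}}}},"required":["steps"]}

```bash
mkdir -p pics; cat > h.py <<'E'
import numpy as np, cv2, json
from bench import r
from scipy.spatial.transform import Rotation as R
def grab(n):
    s=r.sense(); f=r.grab_frame(n)
    h=f["frame"].shape[0]; fl=h/2/np.tan(np.radians(f["vfov"])/2)
    K=np.array([[fl,0,f["cx"]],[0,fl,f["cy"]],[0,0,1]])
    if "mount" in f:
        T=np.eye(4);T[:3,:3]=R.from_quat(s["tcp_rot"]).as_matrix();T[:3,3]=s["ee_pos"]
        M=np.linalg.inv(T@np.array(f["mount"])); Rm=M[:3,:3];t=M[:3,3]
    else:
        Rm=cv2.Rodrigues(np.array(f["rvec"],float))[0]; t=np.array(f["tvec"],float).ravel()
    return f["frame"],dict(K=K,R=Rm,t=t)
def atz(c,uv,z):
    d=c["R"].T@np.linalg.inv(c["K"])@np.array([uv[0],uv[1],1.]); o=-c["R"].T@c["t"]
    return o+d*(z-o[2])/d[2]
def proj(c,P):
    p=c["K"]@(c["R"]@np.asarray(P,float).T+c["t"][:,None]); return (p[:2]/p[2]).T
def tri(c1,u1,c2,u2):
    P1=c1["K"]@np.c_[c1["R"],c1["t"]];P2=c2["K"]@np.c_[c2["R"],c2["t"]]
    X=cv2.triangulatePoints(P1,P2,np.array(u1,float).reshape(2,1),np.array(u2,float).reshape(2,1));return (X[:3]/X[3]).ravel()
def save(n,im): cv2.imwrite("pics/"+n,cv2.cvtColor(im,cv2.COLOR_RGB2BGR))
E
cat > a.py <<'E'
from h import *
import pickle
C={}
ims=[]
for n in ["side","top"]:
    f,c=grab(n); C[n]=(f,c); ims.append(f)
    print(n,"cam at",(-c["R"].T@c["t"]).round(3))
    for t in ["pot_grip","dryer","air_handle","green_mark","mate_cup","bombilla_pot","canister","pointer_tip"]:
        print(t,[(np.round(d["centre"]).astype(int).tolist(),round(d["p"],2)) for d in r.spot_in(t,n)][:4])
pickle.dump(C,open("c.pkl","wb"))
save("side.png",cv2.resize(ims[0],(800,600),interpolation=cv2.INTER_CUBIC));save("top.png",cv2.resize(ims[1],(800,600),interpolation=cv2.INTER_CUBIC))
E
python3 a.py
```

```text
side cam at [0.054 0.717 0.841]
pot_grip [([310, 145], 0.96), ([318, 173], 0.85), ([361, 178], 0.63)]
dryer [([239, 194], 0.79)]
air_handle [([271, 189], 0.58)]
green_mark []
mate_cup [([267, 140], 0.85)]
bombilla_pot [([140, 271], 0.63)]
canister [([222, 266], 0.7)]
pointer_tip [([270, 190], 0.7)]
top cam at [ 0.271 -0.005  1.209]
pot_grip [([341, 271], 0.93), ([371, 188], 0.6), ([330, 225], 0.59)]
dryer [([264, 159], 0.9)]
air_handle [([268, 185], 0.52)]
green_mark []
mate_cup [([355, 138], 0.6)]
bombilla_pot []
canister [([150, 207], 0.98)]
pointer_tip [([270, 190], 0.47)]
```

View pics/side.png

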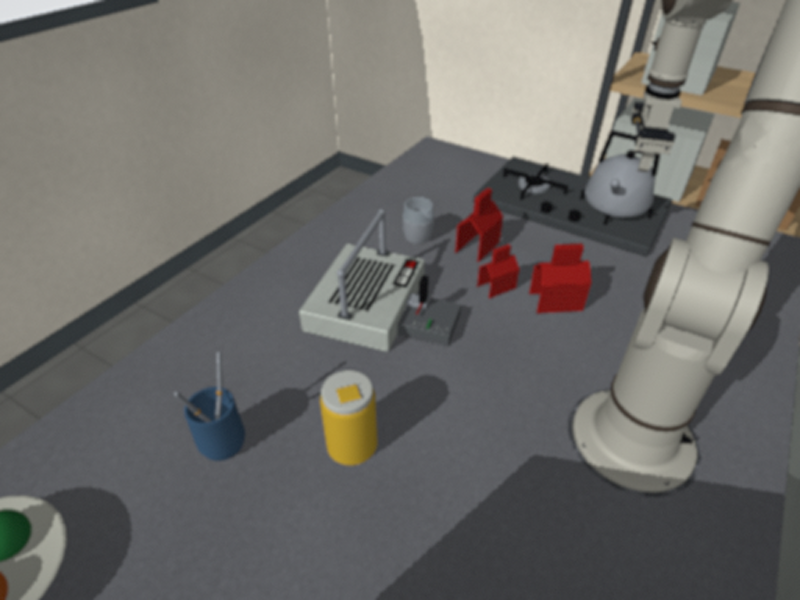

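View pics/top.png

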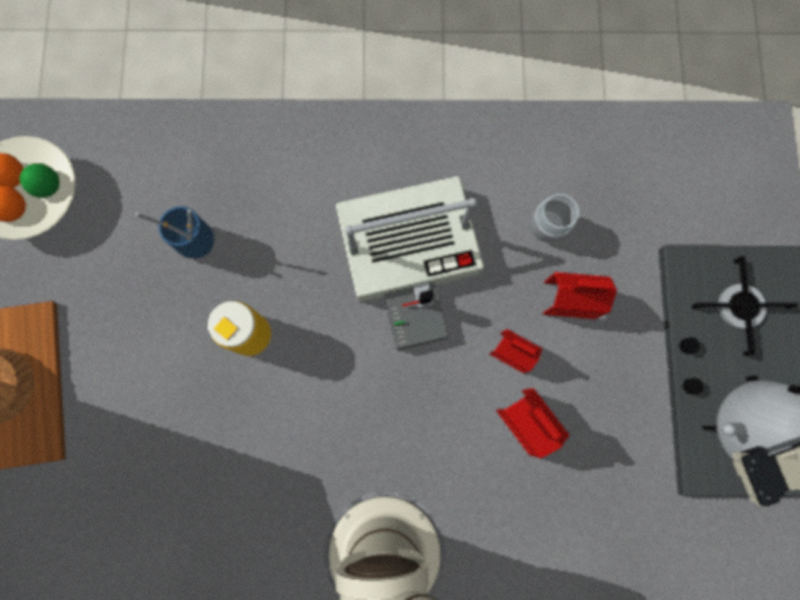

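The side and top views show three red saddles: top view (800-wide picture) at (516,350), (535,423) and (580,296), side view at (498,272), (562,280) and (480,225). The one at top (516,350) looks smallest and best fits 53x80 mm. I'll measure it and confirm in an enlarged crop.

```bash
cat > b.py <<'E'
from h import *
import pickle
from scipy.optimize import least_squares
C=pickle.load(open("c.pkl","rb")); f,c=C["top"]; fs,cs=C["side"]
k=.64
# dryer housing top corners
px=np.array([[337,205],[459,178],[482,270],[359,298]])*k
W=np.array([atz(c,p,.06) for p in px])
print("corners",W.round(3).tolist(), "sides",[round(np.linalg.norm(W[i]-W[(i+1)%4]),3) for i in range(4)])
loc=np.array([[.1,.13],[.1,-.13],[-.1,-.13],[-.1,.13]])
def T(p,l): cth,s=np.cos(p[2]),np.sin(p[2]); l=np.atleast_2d(l); return np.c_[p[0]+cth*l[:,0]-s*l[:,1],p[1]+s*l[:,0]+cth*l[:,1]]
d=least_squares(lambda p:(T(p,loc)-W[:,:2]).ravel(),[.6,0,.2]).x
print("dryer",d.round(4))
for n,(ff,cc) in C.items():
    hsv=cv2.cvtColor(ff,cv2.COLOR_RGB2HSV)
    m=(((hsv[...,0]<8)|(hsv[...,0]>172))&(hsv[...,1]>150)&(hsv[...,2]>60)).astype(np.uint8)
    nn,l,st,ce=cv2.connectedComponentsWithStats(m)
    for i in range(1,nn):
        if st[i,4]>100: print(n,"red",st[i].tolist(),ce[i].round(1).tolist())
save("crop1.png",np.hstack([cv2.resize(f[165:305,300:420],(400,466),interpolation=cv2.INTER_CUBIC),cv2.resize(fs[115:215,280:385],(400,466),interpolation=cv2.INTER_CUBIC)]))
for uvt,uvs in [((341,271),(361,178)),((330,225),(318,173)),((371,188),(310,145))]:
    print(tri(c,uvt,cs,uvs).round(3))
E
python3 b.py
```

```text
corners [[0.682, 0.095, 0.06], [0.741, -0.154, 0.06], [0.548, -0.196, 0.06], [0.491, 0.048, 0.06]] sides [np.float64(0.255), np.float64(0.198), np.float64(0.251), np.float64(0.197)]
dryer [ 0.6154 -0.0516  0.2287]
side red [292, 121, 40, 69, 1233] [312.9, 156.4]
side red [339, 156, 39, 44, 1265] [359.6, 179.2]
top red [349, 174, 45, 30, 1025] [372.1, 188.7]
top red [314, 211, 33, 27, 504] [330.6, 224.9]
top red [319, 249, 45, 44, 1088] [341.8, 271.8]
[ 0.246 -0.281  0.076]
[ 0.389 -0.258  0.054]
[ 0.494 -0.387  0.067]
```

View pics/crop1.png

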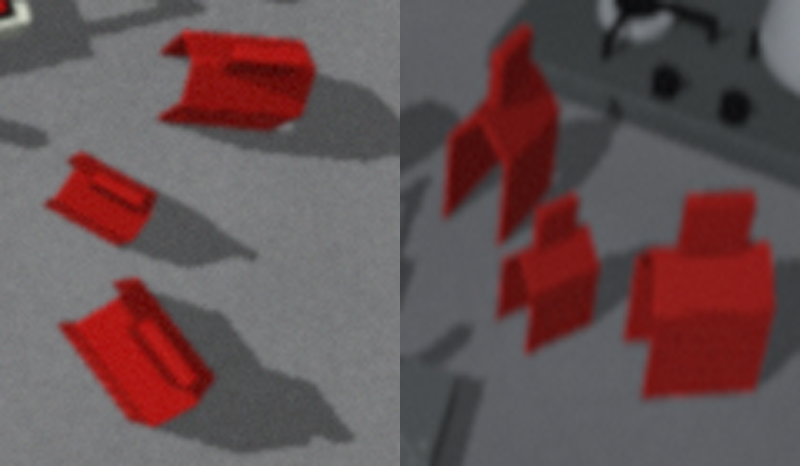

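Candidates in the top view (512-wide pixels) are (330,225), (341,271) and (371,188). The one at (330,225), in the middle of the crop, is clearly the smallest at 504 px against more than 1000 px, so it is the pot_grip. Next I fit its pose and locate the rail, handle and mark.

```bash
cat > fit.py <<'E'
from h import *
from scipy.optimize import minimize
def T(p,l):
    l=np.atleast_2d(l).astype(float); q=l.copy(); c,s=np.cos(p[2]),np.sin(p[2])
    q[:,0]=p[0]+c*l[:,0]-s*l[:,1]; q[:,1]=p[1]+s*l[:,0]+c*l[:,1]
    if len(p)>3: q[:,2]+=p[3]
    return q
def box(x0,x1,y0,y1,z0,z1): return np.array([[x,y,z] for x in(x0,x1) for y in (y0,y1) for z in (z0,z1)])
a,b=.0265,.04
GRIP=[box(-a,-a+.005,-b,b,0,.0615),box(a-.005,a,-b,b,0,.0615),
 np.array([[s*x,y,z] for s in [1] for y in(-b,b) for x,z in [(-a,.0615),(-a+.005,.0585),(0,.0810),(0,.088)]]),
 np.array([[x,y,z] for y in(-b,b) for x,z in [(a,.0615),(a-.005,.0585),(0,.0810),(0,.088)]]),
 box(-.006,.006,-.023,.023,.082,.118)]
def render(c,p,parts,S=4,shape=(384,512)):
    m=np.zeros((shape[0]*S,shape[1]*S),np.uint8)
    for q in parts:
        uv=(proj(c,T(p,q))+.5)*S
        cv2.fillConvexPoly(m,cv2.convexHull(np.round(uv).astype(np.int32)),1)
    return cv2.resize(m.astype(np.float32),shape[::-1],interpolation=cv2.INTER_AREA)
def redmask(f,box,thr=150):
    hsv=cv2.cvtColor(f,cv2.COLOR_RGB2HSV)
    m=(((hsv[...,0]<8)|(hsv[...,0]>172))&(hsv[...,1]>thr)&(hsv[...,2]>45)).astype(np.float32)
    o=np.zeros_like(m);x0,y0,x1,y1=box;o[y0:y1,x0:x1]=m[y0:y1,x0:x1];return o
def fit(obs,p0,parts=GRIP,d=(.01,.01,.15)):
    def cost(p): return sum(np.abs(render(c,p,parts)-m).sum()/m.sum() for c,m in obs)
    best=None
    for k in range(3):
        s=np.vstack([p0]+[np.array(p0)+np.eye(len(p0))[i]*d[i]*(-1)**k for i in range(len(p0))])
        o=minimize(cost,p0,method="Nelder-Mead",options=dict(initial_simplex=s,xatol=1e-4,fatol=1e-4,maxiter=250))
        if best is None or o.fun<best.fun: best=o
        p0=best.x
    return best.x,best.fun
E
cat > d.py <<'E'
from fit import *
import pickle
C=pickle.load(open("c.pkl","rb")); f,c=C["top"]; fs,cs=C["side"]
# side mask: restrict the component
ms=redmask(fs,(280,115,340,200)); n,l,st,ce=cv2.connectedComponentsWithStats((ms>0).astype(np.uint8))
ms2=redmask(fs,(300,158,336,195))
mt=redmask(f,(310,205,352,242))
print("grip top only",fit([(c,mt)],[.389,-.258,-.39]))
print("grip both",fit([(c,mt),(cs,ms2)],[.389,-.258,-.39]))
k=.64
for n,u,v in [("rail+y",(351,236),(343,272)),("rail-y",(473,203),(382,214)),("handletop",(425,289),(424,279))]:
    print(n,tri(c,np.array(u)*k,cs,np.array(v)*k).round(4))
print("mark",atz(c,np.array((401,323))*k,.045),"ptr tip",atz(c,np.array((404,305))*k,.05))
s=r.sense();print(s["t"],s["ee_pos"],R.from_quat(s["tcp_rot"]).as_matrix().round(3).tolist())
save("crop2.png",np.hstack([cv2.resize(f[105:240,210:310],(400,540),interpolation=cv2.INTER_CUBIC),cv2.resize(fs[125:225,190:300],(400,540),interpolation=cv2.INTER_CUBIC)]))
E
python3 d.py
```

```text
grip top only (array([ 0.39045729, -0.26073521, -0.48734795]), np.float64(0.1263640820980072))
grip both (array([ 0.39196432, -0.26033297, -0.42491222]), np.float64(0.3930037021636963))
rail+y [0.5858 0.0603 0.1779]
rail-y [ 0.6481 -0.1642  0.1696]
handletop [ 0.4949 -0.0804  0.1064]
mark [ 0.44305296 -0.03459665  0.045     ] ptr tip [ 0.47845314 -0.04053278  0.05      ]
0.9 [ 0.20007733 -0.61845995  0.22678351] [[0.951, 0.308, 0.0], [0.308, -0.951, -0.0], [0.0, 0.0, -1.0]]
```

View pics/crop2.png

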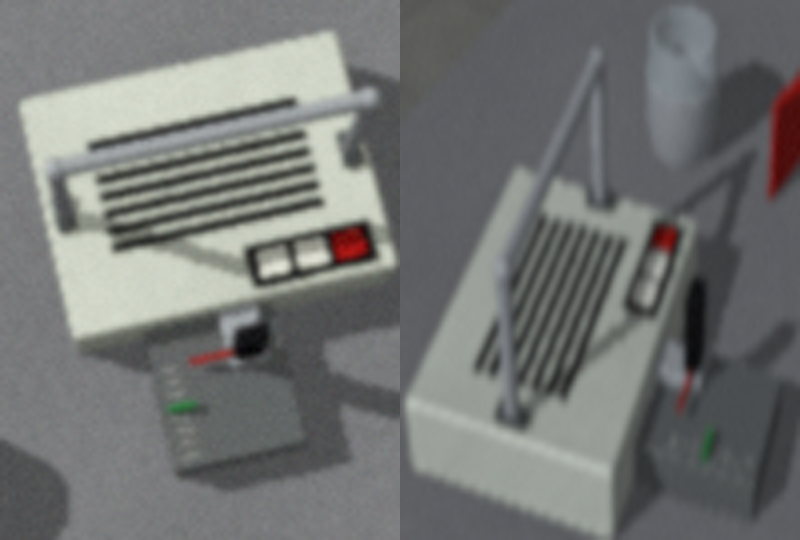

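The grip and dryer are located. Now moving above the grip, turning the tool to suit.

>>> jog_arm --steps '[{"tx":19,"ty":36,"tz":8,"az":4.6,"gripper":60},{"tx":19,"ty":36,"tz":8,"az":4.6,"gripper":60},{"tx":19,"ty":36,"tz":8,"az":4.6,"gripper":60},{"tx":19,"ty":36,"tz":8,"az":4.6,"gripper":60},{"tx":19,"ty":36,"tz":8,"az":4.6,"gripper":60}]'

```text
validation failed for argument at $.st...
```

>>> jog_arm --steps '[{"tx":23,"ty":44,"az":5.8,"gripper":60},{"tx":23,"ty":44,"az":5.8,"gripper":60},{"tx":24,"ty":44,"az":5.7,"gripper":60},{"tx":24,"ty":44,"az":5.7,"gripper":60},{"gripper":60}]'

```text
validation failed for argument at $.st...
```

```bash
cat > e.py <<'E'
from fit import *
s=r.sense(); print(s["t"],np.round(s["ee_pos"],4),R.from_quat(s["tcp_rot"]).as_matrix().round(3)[:,1])
f,c=grab("wrist"); print("cam",(-c["R"].T@c["t"]).round(3))
m=redmask(f,(0,0,512,384)); n,l,st,ce=cv2.connectedComponentsWithStats((m>0).astype(np.uint8))
for i in range(1,n):
    if st[i,4]>150: print(st[i],ce[i].round())
uv=proj(c,[[.391,-.26,.05]])[0]; print(uv)
i=max(range(1,n),key=lambda i:st[i,4]-20*np.linalg.norm(ce[i]-uv))
mm=(l==i).astype(np.float32)
p,e=fit([(c,mm)],[.391,-.26,-.45]); print(p,e, "edge",st[i])
o=f.copy(); rr=render(c,p,GRIP); cs,_=cv2.findContours((rr>.5).astype(np.uint8),0,2); cv2.drawContours(o,cs,-1,(0,255,0),1)
save("w1.png",cv2.resize(o,(800,600)))
E
python3 e.py
```

```text
0.9 [ 0.2001 -0.6185  0.2268] [ 0.308 -0.951  0.   ]
cam [ 0.267 -0.597  0.385]
[   0    0   62  109 3796] [21. 56.]
[ -34.55185332 -108.03512557]
[ 0.391 -0.26  -0.45 ] 1.0 edge [   0    0   62  109 3796]
```

View pics/w1.png

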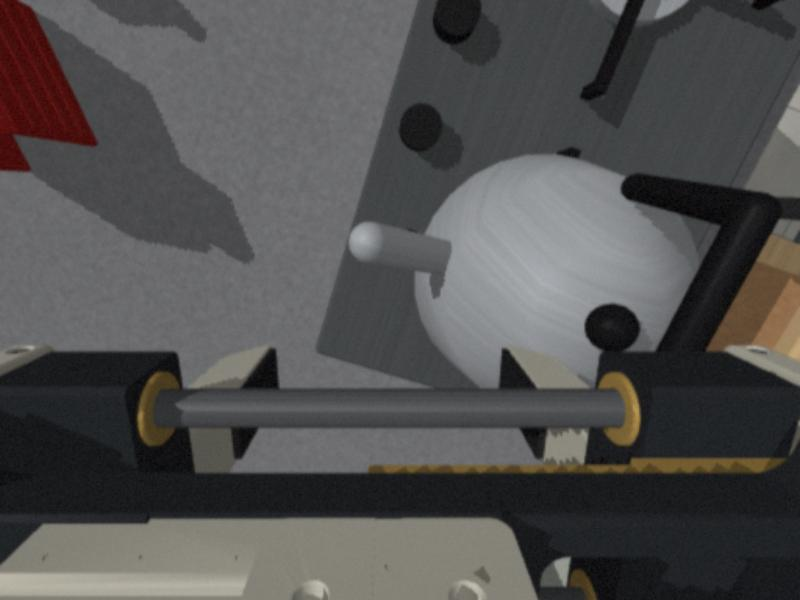

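The moves were refused because every row must carry every key. The wrist view shows the kettle under the gripper, the fingers at the bottom (row 400 of 600) and nothing blocking the way. I'll lift first, then travel.

>>> jog_arm --steps '[{"ax":0,"ay":0,"az":0,"tx":0,"ty":0,"tz":45,"gripper":60},{"ax":0,"ay":0,"az":6,"tx":21,"ty":37,"tz":20,"gripper":60},{"ax":0,"ay":0,"az":6,"tx":21,"ty":38,"tz":0,"gripper":60},{"ax":0,"ay":0,"az":6,"tx":21,"ty":38,"tz":0,"gripper":60},{"ax":0,"ay":0,"az":6,"tx":21,"ty":38,"tz":0,"gripper":60}]'

```text
t: 1.58
ee_pos: [0.2847, -0.4662, 0.292]
tcp_rot: [0.933, 0.359, -0.0, 0.0]
ft_force: [1.2, 0.2, 0.2]
finger_gap: 0.0599
gripper_force: 0.0
```

>>> jog_arm --steps '[{"ax":0,"ay":0,"az":6,"tx":21,"ty":38,"tz":0,"gripper":60},{"ax":0,"ay":0,"az":6,"tx":21,"ty":38,"tz":0,"gripper":60},{"ax":0,"ay":0,"az":6,"tx":21,"ty":38,"tz":0,"gripper":60},{"ax":0,"ay":0,"az":4,"tx":0,"ty":40,"tz":0,"gripper":60},{"ax":0,"ay":0,"az":0,"tx":0,"ty":0,"tz":0,"gripper":60}]'

```text
t: 2.2
ee_pos: [0.3478, -0.3104, 0.2921]
tcp_rot: [0.847, 0.532, -0.001, 0.0]
ft_force: [-0.6, -1.4, -0.2]
finger_gap: 0.06
gripper_force: 0.0
```

```bash
python3 e.py
```

```text
2.2 [ 0.3478 -0.3104  0.2921] [ 0.901 -0.435 -0.   ]
cam [ 0.378 -0.246  0.45 ]
[ 240   97   40   60 2166] [259. 126.]
[ 319  127   91   90 5505] [366. 175.]
[ 142  139   81   90 4085] [178. 187.]
[260.92341552 126.76694459]
[ 0.51894239 -1.08526749  0.04012346] 1.0 edge [ 319  127   91   90 5505]
```

View pics/w1.png

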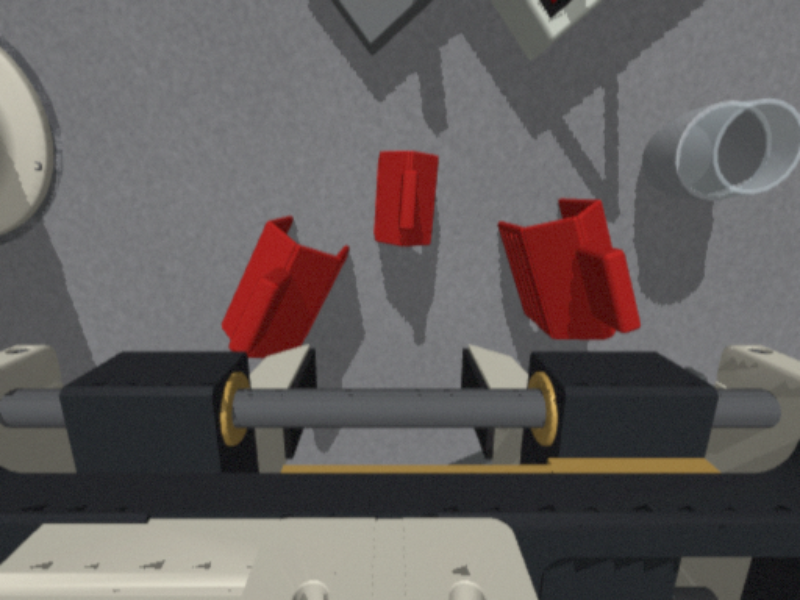

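The wrist view shows the small grip in the middle at (259,126) in 512-wide pixels, the two large ones at (178,187) and (366,175), and the mate cup at right. Fitting the middle one.

```bash
cat > g.py <<'E'
from fit import *
import pickle
f,c=grab("wrist")
m=redmask(f,(232,85,292,168))
p,e=fit([(c,m)],[.391,-.26,-.45]); print("wrist",p.round(4),e)
C=pickle.load(open("c.pkl","rb")); f,ct=C["top"]
p,e=fit([(c,m),(ct,redmask(f,(310,205,352,242)))],p); print("joint",p.round(4),e)
s=r.sense()
print("shift mm",(1000*(p[:2]-s["ee_pos"][:2])).round(1),"turn",np.degrees(p[2])-np.degrees(np.arctan2(*R.from_quat(s["tcp_rot"]).as_matrix()[[1,0],1])))
E
python3 g.py
```

```text
wrist [ 0.3881 -0.2587 -0.5067] 0.05094610154628754
joint [ 0.388  -0.2588 -0.5057] 0.20666752755641937
shift mm [41.1 55.1] turn -2.884158050417817
```

>>> jog_arm --steps '[{"ax":0,"ay":0,"az":-1.5,"tx":20,"ty":27,"tz":0,"gripper":60},{"ax":0,"ay":0,"az":-1.4,"tx":21,"ty":28,"tz":0,"gripper":50},{"ax":0,"ay":0,"az":0,"tx":0,"ty":0,"tz":-50,"gripper":50},{"ax":0,"ay":0,"az":0,"tx":0,"ty":0,"tz":-50,"gripper":50},{"ax":0,"ay":0,"az":0,"tx":0,"ty":0,"tz":-40,"gripper":50}]'

```text
t: 2.92
ee_pos: [0.3875, -0.2597, 0.1498]
tcp_rot: [0.862, 0.507, -0.0, -0.0]
ft_force: [-0.8, -0.8, 0.1]
finger_gap: 0.0496
gripper_force: 0.0
```

>>> jog_arm --steps '[{"ax":0,"ay":0,"az":0,"tx":0,"ty":0,"tz":-30,"gripper":50},{"ax":0,"ay":0,"az":0,"tx":0,"ty":0,"tz":-28,"gripper":50},{"ax":0,"ay":0,"az":0,"tx":0,"ty":0,"tz":0,"gripper":50},{"ax":0,"ay":0,"az":0,"tx":0,"ty":0,"tz":0,"gripper":0},{"ax":0,"ay":0,"az":0,"tx":0,"ty":0,"tz":0,"gripper":0}]'

```text
t: 3.55
ee_pos: [0.3889, -0.2594, 0.0949]
tcp_rot: [0.862, 0.507, 0.0, 0.001]
ft_force: [0.1, 0.7, 0.3]
finger_gap: 0.0346
gripper_force: 0.0
```

>>> jog_arm --steps '[{"ax":0,"ay":0,"az":0,"tx":0,"ty":0,"tz":0,"gripper":0},{"ax":0,"ay":0,"az":0,"tx":0,"ty":0,"tz":0,"gripper":0},{"ax":0,"ay":0,"az":0,"tx":0,"ty":0,"tz":0,"gripper":0},{"ax":0,"ay":0,"az":0,"tx":0,"ty":0,"tz":0,"gripper":0},{"ax":0,"ay":0,"az":0,"tx":0,"ty":0,"tz":0,"gripper":0}]'

```text
t: 4.18
ee_pos: [0.3882, -0.2587, 0.094]
tcp_rot: [0.862, 0.508, 0.0, 0.0]
ft_force: [-0.1, 0.3, 3.4]
finger_gap: 0.0119
gripper_force: 30.0
```

>>> jog_arm --steps '[{"ax":0,"ay":0,"az":0,"tx":0,"ty":0,"tz":25,"gripper":0},{"ax":0,"ay":0,"az":0,"tx":0,"ty":0,"tz":50,"gripper":0},{"ax":0,"ay":0,"az":0,"tx":0,"ty":0,"tz":60,"gripper":0},{"ax":0,"ay":0,"az":0,"tx":0,"ty":0,"tz":60,"gripper":0},{"ax":0,"ay":0,"az":0,"tx":0,"ty":0,"tz":55,"gripper":0}]'

```text
t: 4.8
ee_pos: [0.3877, -0.258, 0.3454]
tcp_rot: [0.861, 0.508, -0.0, -0.0]
ft_force: [0.8, -1.1, -2.1]
finger_gap: 0.0117
gripper_force: 30.0
```

>>> jog_arm --steps '[{"ax":0,"ay":0,"az":8,"tx":30,"ty":-5,"tz":0,"gripper":0},{"ax":0,"ay":0,"az":8,"tx":40,"ty":-5,"tz":0,"gripper":0},{"ax":0,"ay":0,"az":8,"tx":40,"ty":-5,"tz":0,"gripper":0},{"ax":0,"ay":0,"az":8,"tx":40,"ty":-5,"tz":0,"gripper":0},{"ax":0,"ay":0,"az":10,"tx":30,"ty":0,"tz":0,"gripper":0}]'

```text
t: 5.42
ee_pos: [0.569, -0.2786, 0.3423]
tcp_rot: [0.62, 0.784, 0.0, -0.001]
ft_force: [-1.0, 0.1, -1.6]
finger_gap: 0.0119
gripper_force: 30.0
```

```bash
cat > w.py <<'E'
from fit import *
import pickle,sys
r.grab_frame("wrist");r.grab_frame("wrist")
f,c=grab("wrist"); s=r.sense(); print(s["t"],s["ee_pos"],s["finger_gap"])
pickle.dump((f,c),open(sys.argv[1]+".pkl","wb")); save(sys.argv[1]+".png",cv2.resize(f,(800,600),interpolation=cv2.INTER_CUBIC))
E
python3 w.py w2
```

```text
5.575 [ 0.56865643 -0.27728132  0.34199447] 0.011699985381841894
```

View pics/w2.png

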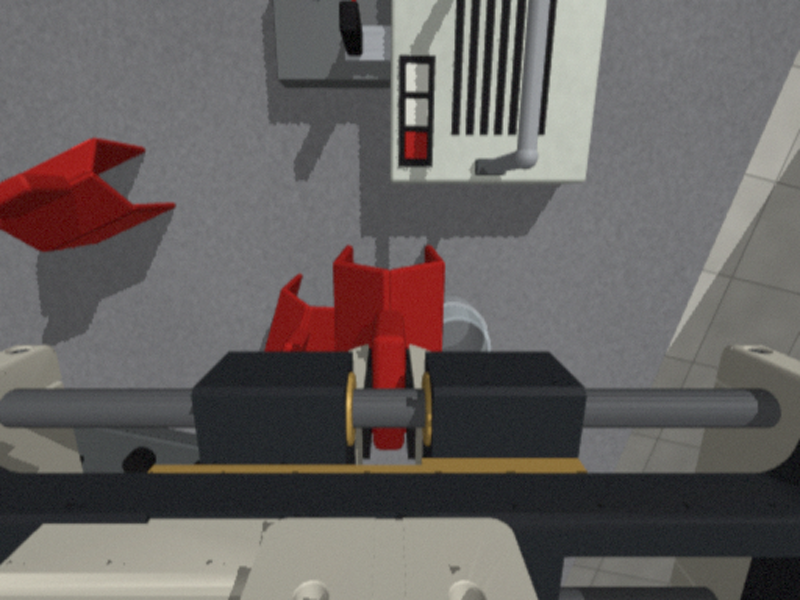

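The grip is held squarely in the fingers. The housing's -y corners are at (394,181) and (585,181), the rail's near end is at (527,157), and the rail runs up to (537,0). Computing the dryer pose from these.

```bash
cat > d2.py <<'E'
from h import *
import pickle
f,c=pickle.load(open("w2.pkl","rb")); k=.64
g=cv2.cvtColor(f,cv2.COLOR_RGB2GRAY).astype(float)
A,B=[atz(c,np.array(u)*k,.06) for u in [(393.5,181),(585.5,181)]]
print("corners",A,B,np.linalg.norm(A-B),"yaw x",np.degrees(np.arctan2(*(B-A)[[1,0]])))
L=[atz(c,np.array(u)*k,.06) for u in [(391,0)]][0]; print("left edge yaw",np.degrees(np.arctan2(*(L-A)[[1,0]]))-90)
# rail: column centre of bright bar per row
pts=[]
for v in range(3,90,4):
    u0=int(round((537-v/k*10/155)*k)); row=g[v,u0-12:u0+13]; 
    pts.append((v,u0,row.round().astype(int)))
print(pts[3][1:],pts[15][1:])
E1,E2=[atz(c,np.array(u)*k,.175) for u in [(527,157),(537,3)]]
print("rail",E1,E2,"yaw",np.degrees(np.arctan2(*(E2-E1)[[1,0]]))-90)
s=r.sense();print("tool y",np.degrees(np.arctan2(*R.from_quat(s["tcp_rot"]).as_matrix()[[1,0],1])),s["ee_pos"])
h=[atz(c,np.array(u)*k,.110) for u in [(349,3)]];print("handle",h)
E
python3 d2.py
```

```text
corners [ 0.55555397 -0.19568463  0.06      ] [ 0.74573074 -0.15096815  0.06      ] 0.19536317306874437 yaw x 13.231672947582227
left edge yaw 14.247256863129934
(343, array([ 24,  25,  27,  41,  91, 168,  95,  86,  94, 110, 119, 128, 138,
       149, 149, 154, 154, 155, 146, 107,  43,  32,  33,  68, 155])) (340, array([ 28,  27,  30,  71, 140, 117,  89,  94, 107, 118, 129, 137, 146,
       155, 153, 155, 154, 143,  78,  32,  28,  41, 100, 184, 194]))
rail [ 0.64717143 -0.15989403  0.175     ] [ 0.6228129  -0.06411085  0.175     ] yaw 14.268375226499572
tool y 13.0946629736077 [ 0.56865643 -0.27728132  0.34199447]
handle [array([ 0.48768966, -0.07023756,  0.11      ])]
```

>>> jog_arm --steps '[{"ax":0,"ay":0,"az":0.8,"tx":10,"ty":45,"tz":0,"gripper":0},{"ax":0,"ay":0,"az":0,"tx":10,"ty":46,"tz":0,"gripper":0},{"ax":0,"ay":0,"az":0,"tx":10,"ty":46,"tz":0,"gripper":0},{"ax":0,"ay":0,"az":0,"tx":10,"ty":46,"tz":0,"gripper":0},{"ax":0,"ay":0,"az":0,"tx":9,"ty":45,"tz":0,"gripper":0}]'

```text
t: 6.2
ee_pos: [0.6161, -0.0498, 0.3436]
tcp_rot: [0.618, 0.786, -0.001, 0.0]
ft_force: [1.0, -0.1, -1.4]
finger_gap: 0.0118
gripper_force: 30.0
```

>>> jog_arm --steps '[{"ax":0,"ay":0,"az":0,"tx":0,"ty":0,"tz":0,"gripper":0},{"ax":0,"ay":0,"az":0,"tx":0,"ty":0,"tz":-20,"gripper":0},{"ax":0,"ay":0,"az":0,"tx":0,"ty":0,"tz":-20,"gripper":0},{"ax":0,"ay":0,"az":0,"tx":0,"ty":0,"tz":-10,"gripper":0},{"ax":0,"ay":0,"az":0,"tx":0,"ty":0,"tz":0,"gripper":0}]'

```text
t: 6.82
ee_pos: [0.6162, -0.0515, 0.2921]
tcp_rot: [0.617, 0.787, -0.001, -0.001]
ft_force: [-0.1, -1.1, -1.3]
finger_gap: 0.0117
gripper_force: 30.0
```

```bash
cat > v.py <<'E'
from fit import *
import sys
s=r.sense(); print(s["t"],np.round(s["ee_pos"],4),s["finger_gap"],s["ft_force"])
f,c=grab("side"); g,d=grab("top")
save(sys.argv[1]+".png",np.hstack([cv2.resize(g[100:240,205:315],(400,510),interpolation=cv2.INTER_CUBIC),cv2.resize(f[95:215,190:285],(400,510),interpolation=cv2.INTER_CUBIC)]))
m=redmask(f,(200,90,262,200))
z=float(sys.argv[2])
p,e=fit([(c,m)],[s["ee_pos"][0],s["ee_pos"][1],.24,z],d=(.01,.01,.1,.01)); print("grip (side, hidden parts may bias)",p.round(4),e)
E
python3 v.py v1 0.198
```

```text
6.825 [ 0.6162 -0.0515  0.2921] 0.0116787809644073 [-0.05704775 -1.10890848 -1.32308486]
grip (side, hidden parts may bias) [ 0.6212 -0.0535  0.3644  0.195 ] 0.36112669110298157
```

View pics/v1.png

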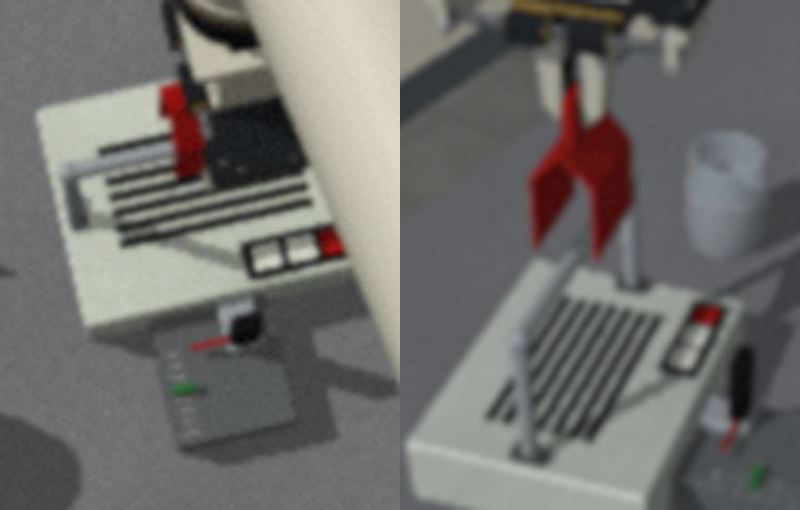

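The crop shows the open tunnel centred over the rail, with the legs on both sides of the bar near (572,258). The offset is about 2 mm across, so I correct it and lower.

>>> jog_arm --steps '[{"ax":0,"ay":0,"az":0,"tx":2,"ty":0,"tz":-10,"gripper":0},{"ax":0,"ay":0,"az":0,"tx":0,"ty":0,"tz":-20,"gripper":0},{"ax":0,"ay":0,"az":0,"tx":0,"ty":0,"tz":-20,"gripper":0},{"ax":0,"ay":0,"az":0,"tx":0,"ty":0,"tz":-15,"gripper":0},{"ax":0,"ay":0,"az":0,"tx":0,"ty":0,"tz":-10,"gripper":0}]'

```text
t: 7.55
ee_pos: [0.6185, -0.0504, 0.2171]
tcp_rot: [0.617, 0.787, -0.0, -0.001]
ft_force: [0.1, -0.5, -1.7]
finger_gap: 0.0116
gripper_force: 30.0
```

>>> jog_arm --steps '[{"ax":0,"ay":0,"az":0,"tx":0,"ty":0,"tz":-6,"gripper":0},{"ax":0,"ay":0,"az":0,"tx":0,"ty":0,"tz":-5,"gripper":0},{"ax":0,"ay":0,"az":0,"tx":0,"ty":0,"tz":-4,"gripper":0},{"ax":0,"ay":0,"az":0,"tx":0,"ty":0,"tz":-3,"gripper":0},{"ax":0,"ay":0,"az":0,"tx":0,"ty":0,"tz":0,"gripper":0}]'

```text
t: 8.18
ee_pos: [0.6192, -0.0504, 0.2008]
tcp_rot: [0.617, 0.787, 0.0, 0.0]
ft_force: [-0.5, -0.9, -1.2]
finger_gap: 0.0118
gripper_force: 30.0
```

>>> jog_arm --steps '[{"ax":0,"ay":0,"az":0,"tx":0,"ty":0,"tz":-1,"gripper":0},{"ax":0,"ay":0,"az":0,"tx":0,"ty":0,"tz":-1,"gripper":0},{"ax":0,"ay":0,"az":0,"tx":0,"ty":0,"tz":0,"gripper":0},{"ax":0,"ay":0,"az":0,"tx":0,"ty":0,"tz":0,"gripper":0},{"ax":0,"ay":0,"az":0,"tx":0,"ty":0,"tz":0,"gripper":0}]'

```text
t: 8.8
ee_pos: [0.6201, -0.0502, 0.1995]
tcp_rot: [0.617, 0.787, 0.001, 0.001]
ft_force: [2.1, 0.6, 4.2]
finger_gap: 0.0118
gripper_force: 30.0
```

Contact shows as 4 N upward. Opening, waiting, then checking.

>>> jog_arm --steps '[{"ax":0,"ay":0,"az":0,"tx":0,"ty":0,"tz":0,"gripper":40},{"ax":0,"ay":0,"az":0,"tx":0,"ty":0,"tz":0,"gripper":40},{"ax":0,"ay":0,"az":0,"tx":0,"ty":0,"tz":0,"gripper":40},{"ax":0,"ay":0,"az":0,"tx":0,"ty":0,"tz":3,"gripper":40},{"ax":0,"ay":0,"az":0,"tx":0,"ty":0,"tz":5,"gripper":40}]'

```text
t: 9.43
ee_pos: [0.6189, -0.0505, 0.2068]
tcp_rot: [0.617, 0.787, -0.0, -0.0]
ft_force: [-0.2, -0.2, -0.5]
finger_gap: 0.0403
gripper_force: 0.0
```

>>> jog_arm --steps '[{"ax":0,"ay":0,"az":0,"tx":0,"ty":0,"tz":15,"gripper":40},{"ax":0,"ay":0,"az":0,"tx":0,"ty":0,"tz":30,"gripper":40},{"ax":0,"ay":0,"az":0,"tx":0,"ty":0,"tz":50,"gripper":40},{"ax":0,"ay":0,"az":0,"tx":0,"ty":0,"tz":40,"gripper":40},{"ax":0,"ay":0,"az":0,"tx":0,"ty":0,"tz":0,"gripper":40}]'

```text
t: 10.05
ee_pos: [0.6211, -0.0495, 0.3469]
tcp_rot: [0.617, 0.787, 0.002, 0.003]
ft_force: [-0.9, 0.3, -0.2]
finger_gap: 0.0402
gripper_force: 0.0
```

```bash
python3 v.py v2 0.104
```

```text
10.05 [ 0.6211 -0.0495  0.3469] 0.04019293329563847 [-0.85352285  0.28761209 -0.18949135]
grip (side, hidden parts may bias) [ 0.6235 -0.057   0.6013  0.0943] 0.6163862347602844
```

View pics/v2.png

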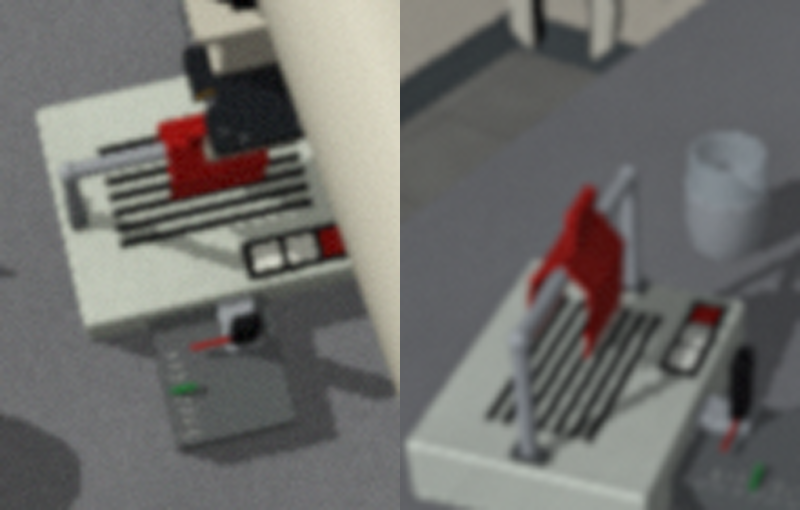

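The grip hangs astride the rail, clear of the fingers, but it may be tilted about the rail in the side crop at (590,270). I'll measure the tilt, with the rail and posts taken into account.

```bash
cat > tilt.py <<'E'
from fit import *
import sys
f,c=grab("side"); g,d=grab("top"); s=r.sense()
yaw0=np.radians(13.9); rm=np.array([.6185,-.0495,.175])
def pose(p,l): # p: dx,dy(rail frame),dz,tilt about rail,yaw
    q=np.atleast_2d(l)-[0,0,.0706]
    Rm=R.from_euler("z",yaw0+p[4]).as_matrix()@R.from_euler("y",p[3]).as_matrix()
    return q@Rm.T+rm+R.from_euler("z",yaw0).as_matrix()@np.array([p[0],p[1],p[2]])
bar=np.array([[x,y,z] for y in(-.12,.12) for a in np.arange(0,6.3,.4) for x,z in [(.007*np.cos(a),.007*np.sin(a))]])
def rend(c,p):
    S=4;m=np.zeros((384*S,512*S),np.uint8)
    for q in GRIP: cv2.fillConvexPoly(m,cv2.convexHull(np.round((proj(c,pose(p,q))+.5)*S).astype(np.int32)),1)
    return cv2.resize(m.astype(np.float32),(512,384),interpolation=cv2.INTER_AREA)
ms=redmask(f,(200,90,262,200),130); 
hsv=cv2.cvtColor(f,cv2.COLOR_RGB2HSV)
# ignore the area where the bar in front of the grip may occlude it
ig=np.zeros((384,512),np.uint8)
b=bar+[0,0,.0]; R0=R.from_euler("z",yaw0).as_matrix()
cv2.fillConvexPoly(ig,cv2.convexHull(np.round(proj(c,b@R0.T+rm)).astype(np.int32)),1)
pc=[[0,y,z] for y in(.108,.122) for z in (-.12,.01)]
cv2.fillConvexPoly(ig,cv2.convexHull(np.round(proj(c,np.array([[x,y,z] for x in(-.008,.008) for _,y,z in pc])@R0.T+rm)).astype(np.int32)),1)
w=1-cv2.dilate(ig,np.ones((3,3)))
mt=redmask(g,(230,120,290,165),130)
def cost(p,full=False):
    return (np.abs(rend(c,p)-ms)*w).sum()/ms.sum()+100*max(0,abs(p[2])-.012)+100*max(0,abs(p[4])-.25)
best=None
for t in (-.6,-.3,0,.3,.6):
    p0=np.array([0,0,0,t,0]); sx=np.vstack([p0]+[p0+np.eye(5)[i]*[.006,.02,.005,.15,.1][i] for i in range(5)])
    o=minimize(cost,p0,method="Nelder-Mead",options=dict(initial_simplex=sx,maxiter=500,xatol=1e-4,fatol=1e-4)); print(t,o.x.round(4),round(o.fun,3))
    if best is None or o.fun<best.fun: best=o
o=f.copy()
cs,_=cv2.findContours((rend(c,best.x)>.5).astype(np.uint8),0,2); 
big=cv2.resize(f[115:205,190:270],(560,600),interpolation=cv2.INTER_CUBIC)
save("t_%s.png"%sys.argv[1],big)
print(s["t"],"red px side",ms.sum(),[np.round(ce).tolist() for ce in cv2.connectedComponentsWithStats(ms.astype(np.uint8))[3][1:]])
E
python3 tilt.py 1
```

```text
-0.6 [ 0.0069 -0.0265 -0.0119 -0.2708  0.0605] 0.278
-0.3 [ 0.0055 -0.0069 -0.0036 -0.1447  0.0973] 0.185
0 [ 0.0035 -0.0005  0.0006 -0.1443  0.1089] 0.196
0.3 [ 0.0016  0.0063  0.0039 -0.1105  0.1456] 0.207
0.6 [ 0.016  -0.0228 -0.0023  0.0306  0.2211] 0.464
10.25 red px side 342.0 [[234.0, 156.0], [260.0, 169.0]]
```

View pics/t_1.png

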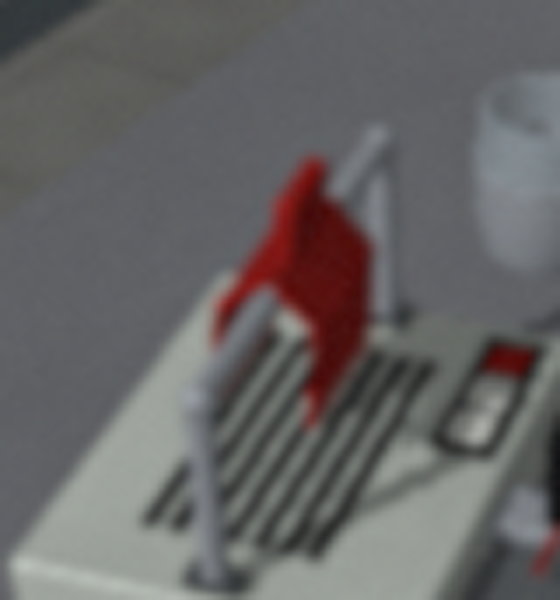

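The grip sits on the rail with a tilt of about 0.14 rad and a turn of about 0.1 rad, both within limits. All 10 picture views are used, so the rest is numeric. Moving back in front of the slide with the tool turned by -90°.

>>> jog_arm --steps '[{"ax":0,"ay":0,"az":-9,"tx":-24,"ty":-6,"tz":0,"gripper":60},{"ax":0,"ay":0,"az":-9,"tx":-24,"ty":-6,"tz":0,"gripper":60},{"ax":0,"ay":0,"az":-9,"tx":-24,"ty":-6,"tz":0,"gripper":60},{"ax":0,"ay":0,"az":-9,"tx":-24,"ty":-6,"tz":0,"gripper":60},{"ax":0,"ay":0,"az":-9,"tx":-24,"ty":-6,"tz":0,"gripper":60}]'

```text
t: 10.88
ee_pos: [0.4975, -0.0807, 0.3405]
tcp_rot: [0.872, 0.489, -0.001, -0.001]
ft_force: [-0.5, 0.2, 1.0]
finger_gap: 0.0601
gripper_force: 0.0
```

>>> jog_arm --steps '[{"ax":0,"ay":0,"az":-9,"tx":-25,"ty":-6,"tz":0,"gripper":60},{"ax":0,"ay":0,"az":-9,"tx":-25,"ty":-6,"tz":-10,"gripper":60},{"ax":0,"ay":0,"az":-9,"tx":-25,"ty":-6,"tz":-10,"gripper":60},{"ax":0,"ay":0,"az":-9,"tx":-25,"ty":-6,"tz":-10,"gripper":60},{"ax":0,"ay":0,"az":-9,"tx":-24,"ty":-6,"tz":-10,"gripper":60}]'

```text
t: 11.5
ee_pos: [0.3733, -0.1105, 0.3005]
tcp_rot: [0.993, 0.118, -0.001, -0.001]
ft_force: [-0.0, 0.1, -0.4]
finger_gap: 0.0596
gripper_force: 0.0
```

```bash
cat > m.py <<'E'
from h import *
from scipy.spatial.transform import Rotation
r.grab_frame("wrist");r.grab_frame("wrist")
def comps(m,amin):
    n,l,st,ce=cv2.connectedComponentsWithStats(m.astype(np.uint8)); return [(st[i].tolist(),ce[i],l==i) for i in range(1,n) if st[i,4]>=amin]
s=r.sense(); print(s["t"],np.round(s["ee_pos"],4),"tool y",np.degrees(np.arctan2(*R.from_quat(s["tcp_rot"]).as_matrix()[[1,0],1])))
for cam in ("wrist","top"):
    f,c=grab(cam); hsv=cv2.cvtColor(f,cv2.COLOR_RGB2HSV); H,S,V=[hsv[...,i].astype(int) for i in range(3)]
    print(cam,"expect handle top",proj(c,[[.488,-.08,.11]])[0].round(),"ptr",proj(c,[[.478,-.036,.05]])[0].round(),"mark",proj(c,[[.44,-.034,.045]])[0].round())
    for st,ce,l in comps((H>45)&(H<80)&(S>90)&(V>40),4): print(" green",st,ce.round(1),atz(c,ce,.045).round(4))
    for st,ce,l in comps(((H<8)|(H>172))&(S>120)&(V>60),5):
        if st[4]<600: print(" red",st,ce.round(1),atz(c,ce,.05).round(4))
    for t in ("air_handle","dryer"):
        for d in r.cut_out(t,cam)[:1]:
            rect=cv2.minAreaRect(np.argwhere(d["pixels"])[:,::-1].astype(np.float32))
            print(" ",t,d["p"],np.round(d["centre"]),[np.round(v,1) for v in rect])
    np.save("m_%s.npy"%cam,f); import pickle; pickle.dump(c,open("m_%s.pkl"%cam,"wb"))
E
python3 m.py
```

```text
11.6 [ 0.3715 -0.111   0.2998] tool y -76.4505552165981
wrist expect handle top [247.  78.] ptr [215.  84.] mark [209. 111.]
 green [199, 107, 15, 3, 44] [206.2 108. ] [ 0.4435 -0.0284  0.045 ]
 red [309, 25, 20, 20, 356] [318.5  34.2] [ 0.573  -0.1599  0.05  ]
 red [215, 83, 23, 4, 77] [226.2  84.4] [ 0.4816 -0.0508  0.05  ]
 red [330, 217, 10, 22, 104] [335.2 226. ] [ 0.3113 -0.2711  0.05  ]
  air_handle 0.7 [250.  74.] [array([236.6,  74.3]), array([40.3, 35.4]), np.float64(2.5)]
  dryer 0.61 [239.  43.] [array([246.5,  70. ]), array([140., 199.]), np.float64(90.0)]
top expect handle top [273. 188.] ptr [257. 195.] mark [256. 208.]
 green [13, 105, 24, 21, 403] [ 24.5 115. ] [0.7406 0.712  0.045 ]
 red [248, 128, 31, 27, 588] [263.7 140.9] [ 0.6541 -0.0576  0.05  ]
 red [258, 193, 10, 3, 15] [262.4 193.9] [ 0.4827 -0.0525  0.05  ]
  air_handle 0.55 [269. 185.] [array([270.5, 188.1]), array([14.1, 11.2]), np.float64(76.0)]
  dryer 0.58 [259. 157.] [array([266.4, 161.4]), array([85.9, 88.3]), np.float64(77.0)]
```

Mark centre is at (0.4435,-0.0284) and the pointer's visible middle at (0.4816,-0.0508). So the handle foot is at about (0.4885,-0.079) and the pull is about 31.6 mm. Moving over the handle.

>>> jog_arm --steps '[{"ax":0,"ay":0,"az":0.3,"tx":29,"ty":8,"tz":0,"gripper":60},{"ax":0,"ay":0,"az":0,"tx":29,"ty":8,"tz":0,"gripper":60},{"ax":0,"ay":0,"az":0,"tx":29,"ty":8,"tz":0,"gripper":60},{"ax":0,"ay":0,"az":0,"tx":30,"ty":8,"tz":-40,"gripper":60},{"ax":0,"ay":0,"az":0,"tx":0,"ty":0,"tz":-50,"gripper":60}]'

```text
t: 12.52
ee_pos: [0.496, -0.077, 0.2114]
tcp_rot: [0.992, 0.124, 0.002, -0.001]
ft_force: [-0.8, -2.0, -0.3]
finger_gap: 0.06
gripper_force: 0.0
```

>>> jog_arm --steps '[{"ax":0,"ay":0,"az":0,"tx":0,"ty":0,"tz":-50,"gripper":60},{"ax":0,"ay":0,"az":0,"tx":0,"ty":0,"tz":-20,"gripper":60},{"ax":0,"ay":0,"az":0,"tx":0,"ty":0,"tz":0,"gripper":60},{"ax":0,"ay":0,"az":0,"tx":0,"ty":0,"tz":0,"gripper":60},{"ax":0,"ay":0,"az":0,"tx":0,"ty":0,"tz":0,"gripper":60}]'

```text
t: 13.15
ee_pos: [0.4933, -0.0786, 0.143]
tcp_rot: [0.992, 0.123, 0.001, 0.0]
ft_force: [0.1, 0.1, 0.7]
finger_gap: 0.0601
gripper_force: 0.0
```

>>> jog_arm --steps '[{"ax":0,"ay":0,"az":0,"tx":-5,"ty":0,"tz":0,"gripper":60},{"ax":0,"ay":0,"az":0,"tx":0,"ty":0,"tz":-25,"gripper":60},{"ax":0,"ay":0,"az":0,"tx":0,"ty":0,"tz":-25,"gripper":60},{"ax":0,"ay":0,"az":0,"tx":0,"ty":0,"tz":-22,"gripper":60},{"ax":0,"ay":0,"az":0,"tx":0,"ty":0,"tz":0,"gripper":60}]'

```text
t: 13.78
ee_pos: [0.4857, -0.0785, 0.069]
tcp_rot: [0.992, 0.123, -0.001, -0.0]
ft_force: [-0.5, 0.6, -0.1]
finger_gap: 0.0601
gripper_force: 0.0
```

>>> jog_arm --steps '[{"ax":0,"ay":0,"az":0,"tx":0,"ty":0,"tz":0,"gripper":10},{"ax":0,"ay":0,"az":0,"tx":0,"ty":0,"tz":0,"gripper":10},{"ax":0,"ay":0,"az":0,"tx":0,"ty":0,"tz":0,"gripper":10},{"ax":0,"ay":0,"az":0,"tx":0,"ty":0,"tz":0,"gripper":10},{"ax":0,"ay":0,"az":0,"tx":0,"ty":0,"tz":0,"gripper":10}]'

```text
t: 14.4
ee_pos: [0.4876, -0.0796, 0.0701]
tcp_rot: [0.993, 0.122, 0.0, 0.001]
ft_force: [0.0, -3.0, 3.8]
finger_gap: 0.0238
gripper_force: 30.0
```

>>> jog_arm --steps '[{"ax":0,"ay":0,"az":0,"tx":-7,"ty":-1.7,"tz":0,"gripper":10},{"ax":0,"ay":0,"az":0,"tx":-8,"ty":-2,"tz":0,"gripper":10},{"ax":0,"ay":0,"az":0,"tx":-8,"ty":-2,"tz":0,"gripper":10},{"ax":0,"ay":0,"az":0,"tx":-6,"ty":-1.5,"tz":0,"gripper":10},{"ax":0,"ay":0,"az":0,"tx":-2,"ty":-0.5,"tz":0,"gripper":10}]'

```text
t: 15.02
ee_pos: [0.4577, -0.0866, 0.0702]
tcp_rot: [0.992, 0.122, 0.002, 0.0]
ft_force: [6.5, -2.0, -3.3]
finger_gap: 0.0242
gripper_force: 30.0
```

>>> jog_arm --steps '[{"ax":0,"ay":0,"az":0,"tx":0,"ty":0,"tz":0,"gripper":10},{"ax":0,"ay":0,"az":0,"tx":0,"ty":0,"tz":0,"gripper":10},{"ax":0,"ay":0,"az":0,"tx":0,"ty":0,"tz":0,"gripper":10},{"ax":0,"ay":0,"az":0,"tx":0,"ty":0,"tz":0,"gripper":10},{"ax":0,"ay":0,"az":0,"tx":0,"ty":0,"tz":0,"gripper":10}]'

```text
t: 15.65
ee_pos: [0.458, -0.0865, 0.0702]
tcp_rot: [0.992, 0.123, 0.002, 0.0]
ft_force: [5.2, -2.0, -3.4]
finger_gap: 0.0238
gripper_force: 30.0
```

```bash
cat > p.py <<'E'
from h import *
print({k:np.round(v,4) for k,v in r.sense().items() if k in("t","ee_pos","ft_force","finger_gap","gripper_force")})
ax=np.array([np.cos(.243),np.sin(.243)]); ay=np.array([-ax[1],ax[0]])
for cam in ("side","top"):
    f,c=grab(cam); a,b=proj(c,[[.445,-.034,.047]])[0].round().astype(int); print(cam,a,b)
    S=6; x0,y0=a-22,b-18; g=cv2.resize(f[y0:y0+36,x0:x0+44],None,fx=S,fy=S,interpolation=cv2.INTER_CUBIC)
    hsv=cv2.cvtColor(g,cv2.COLOR_RGB2HSV); H,Sa,V=[hsv[...,i].astype(int) for i in range(3)]
    for n,m,z in (("green",(H>45)&(H<80)&(Sa>80)&(V>30),.042),("red",((H<8)|(H>172))&(Sa>100)&(V>40),.049)):
        k,l,st,ce=cv2.connectedComponentsWithStats(m.astype(np.uint8))
        for i in range(1,k):
            if st[i,4]>60:
                w=atz(c,(ce[i]+.5)/S-.5+[x0,y0],z); print(" ",n,(st[i]/S).round(1).tolist(),w.round(4),"dryer x,y",(w[:2]@ax).round(4),(w[:2]@ay).round(4))
E
python3 p.py
```

```text
{'t': np.float64(15.65), 'ee_pos': array([ 0.458 , -0.0865,  0.0702]), 'ft_force': array([ 5.2346, -2.0318, -3.3716]), 'gripper_force': np.float64(29.9707), 'finger_gap': np.float64(0.0238)}
side 275 205
  green [20.0, 17.7, 3.3, 5.5, 71.2] [ 0.4457 -0.0278  0.042 ] dryer x,y 0.4259 -0.1342
  red [22.0, 11.7, 2.8, 4.0, 38.2] [ 0.453  -0.0521  0.049 ] dryer x,y 0.4272 -0.1595
top 256 206
```

The side camera gives pointer minus mark at about +1.3 mm, and the spring force agrees with a pull of about 30.4 mm. A 1 mm trim, then hold and check the grip.

>>> jog_arm --steps '[{"ax":0,"ay":0,"az":0,"tx":-1,"ty":-0.2,"tz":0,"gripper":10},{"ax":0,"ay":0,"az":0,"tx":0,"ty":0,"tz":0,"gripper":10},{"ax":0,"ay":0,"az":0,"tx":0,"ty":0,"tz":0,"gripper":10},{"ax":0,"ay":0,"az":0,"tx":0,"ty":0,"tz":0,"gripper":10},{"ax":0,"ay":0,"az":0,"tx":0,"ty":0,"tz":0,"gripper":10}]'

```text
t: 16.38
ee_pos: [0.457, -0.0867, 0.0702]
tcp_rot: [0.992, 0.123, 0.002, 0.0]
ft_force: [5.5, -2.3, -2.7]
finger_gap: 0.0243
gripper_force: 30.0
```

>>> jog_arm --steps '[{"ax":0,"ay":0,"az":0,"tx":0,"ty":0,"tz":0,"gripper":10},{"ax":0,"ay":0,"az":0,"tx":0,"ty":0,"tz":0,"gripper":10},{"ax":0,"ay":0,"az":0,"tx":0,"ty":0,"tz":0,"gripper":10},{"ax":0,"ay":0,"az":0,"tx":0,"ty":0,"tz":0,"gripper":10},{"ax":0,"ay":0,"az":0,"tx":0,"ty":0,"tz":0,"gripper":10}]'

```text
t: 17.0
ee_pos: [0.457, -0.0867, 0.0702]
tcp_rot: [0.992, 0.123, 0.002, 0.0]
ft_force: [5.6, -3.2, -2.2]
finger_gap: 0.0238
gripper_force: 30.0
```

```bash
python3 p.py; python3 tilt.py 2
```

```text
{'t': np.float64(17.0), 'ee_pos': array([ 0.457 , -0.0867,  0.0702]), 'ft_force': array([ 5.6418, -3.174 , -2.2473]), 'gripper_force': np.float64(29.9701), 'finger_gap': np.float64(0.0238)}
side 275 205
  green [20.0, 17.7, 3.5, 5.5, 72.2] [ 0.4457 -0.0277  0.042 ] dryer x,y 0.4259 -0.1341
  red [22.7, 10.8, 2.7, 4.8, 31.3] [ 0.452  -0.0536  0.049 ] dryer x,y 0.4259 -0.1608
top 256 206
-0.6 [ 0.0113 -0.0322 -0.0119 -0.1782  0.0781] 0.244
-0.3 [ 0.0048 -0.0021 -0.0025 -0.1343  0.1054] 0.187
0 [ 0.0028  0.0006  0.0009 -0.1477  0.0899] 0.197
0.3 [ 0.0005  0.0088  0.004  -0.1257  0.1265] 0.201
0.6 [ 0.0167 -0.0238 -0.0039  0.0178  0.2223] 0.467
17.2 red px side 342.0 [[234.0, 156.0], [260.0, 169.0]]
```

The pointer is level with the mark, the grip on the rail has not moved, and the handle is held at 30 N. Handing in.

```bash
python3 -c "
from bench import r
print(r.sign_off())"
```

```text
the job is handed in; nothing more can be done
None
```

I handed the job in: the pot grip hangs on the rail, let go and tilted about 0.14 rad, and the gripper still holds the handle with the pointer within about 1 mm of the green mark by the side camera; sign-off returned no verdict.

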